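Make up the gluing kit and the tool kit

TASK

Make up the two kits from the stock in the middle of the table. Gluing kit, in the nearly square three-bay tray: the adhesive tube lying along the long bay, the slip-lid tin in the rectangular bay and the cone nozzle in the small square pocket; tool kit, in the narrow two-bay tray: the slim flat case in the longer bay and the little lidded tub in the shorter one. Set each thing in the middle of its bay, flat on the bay floor and the same way up as it is now, and leave the thread reel where it is.

Things in the scene. Friction and masses are not known exactly. Their poses are not given: they have to be found in the camera images.
- square_tray: Nearly square shallow kit tray (grey floor, black lips and ribs) with three bays, 135 (x) x 153 (y) mm, fixed to the table. Origin: centre of its underside; z up. Floor of every bay 4 mm above the table; all lips, ribs and flat lands between bays are 10 mm high. Bays, in the tray's frame (mm): long bay 52 x 137 (x by y), centred at x -38.5, y 0; rectangular bay 74 x 86 centred at x 27.5, y -30.5; small square pocket 40 x 40 centred at x 27.5, y 44.5.
- narrow_tray: Narrow shallow kit tray (grey floor, black lips and ribs) with two bays in line, 72 (x) x 167 (y) mm, fixed to the table. Origin: centre of its underside; z up. Floor of the bays 4 mm above the table; lips and rib 10 mm high. Bays, in the tray's frame (mm): longer bay 66 x 98 (x by y) centred at x 0, y -31.5; shorter square bay 60 x 60 centred at x 0, y 50.5.
- glue_stick_tube: Small round white tube of adhesive with a red and a grey end, lying on its side, 25 mm thick, 110 mm long. Origin: under its middle, at table level; long axis along y, z up. Grip it across x, at the origin or up to 30 mm from it towards +y (the end at -y is not firm). It will not roll. 50 g.
- spare_nozzle: Small white cone-shaped glue nozzle standing on its flange, tip up: 15 mm diameter at the flange, narrowing upward, 31 mm high. Origin: centre of its underside; z up along its axis. Grip it from the sides, in any direction. 15 g.
- slip_tin: Small plain box-shaped tin with a slip lid (lid fixed), 46 (x) x 62 (y) mm, 32 mm high. Origin: centre of its underside, z up. Grip it across its 46 mm side. 60 g.
- slim_case: Flat slim tool case with rounded edges (does not open), 40 (x) x 76 (y) mm, 18 mm high. Origin: under its middle (the middle of its width lies at x +1 mm), z up. Grip it across its 40 mm side. 90 g.
- lidded_tub: Little round tub with a lid, standing: 34 mm diameter at the lid, 37 mm high; body below the lid 30 to 32 mm. Origin: centre of its underside, z up. Lid fixed. Grip it from the sides in any direction. 20 g.
- thread_reel: Small flat thread reel, 40 mm diameter, 11 mm high, lying among the stock; loose. Origin: centre of its underside. It belongs to neither kit and stays where it is.
- strip: Bystander: thin square wooden strip, 8 x 160 mm (long axis y), 8 mm high, lying between the two columns of stock, fixed to the table. Origin: centre of its underside.
- rubber_block: Bystander: eraser in a sleeve, 21 x 42 mm (long axis y), 12 mm high, lying near the stock, fixed to the table. Origin: centre of its underside.
Things that resemble listed ones, but are neither listed nor needed, are in the scene too. Of the things like the slim_case, leave any that is green or yellow; of the rest the larger one is meant.

How it is judged:
By the outcome, as a careful person would: the job done as asked, in the order asked, and still so for the second after the job is handed in, with the robot touching nothing.
It also fails if it takes over 106 s, if anything falls off the work surface, if the arm or the gripper's body presses on something with over 40 N, if the wrist force passes 120 N, or if a joint passes its speed limit or range.

ROBOT

A 7-joint arm with a two-finger parallel gripper is mounted at the origin on a cart in front of the work surface, level with it; the furniture and walls round the work are solid. World frame = base frame: x ahead of the robot, y to its left, z up, the work surface at z = 0. Lengths are in m, angles in rad, forces in N, time in s.
With the tool pointing down it reaches from about 0.425 to 0.875 m from the base axis. Payload 8.4 kg.
Tool frame: the origin (TCP) lies at the very end of the fingers, on their centre line; the grasp point (between the pads) lies 19 mm behind it; z points along the fingers, y is the direction in which the jaws open and shut (so a half turn about z gives the same grasp; the last joint's range is limited). The gripper opens to 87 mm and grips with 3 to 60 N. Pads are 19 mm wide; open, the fingers measure 117 mm over their backs; the gripper's body (75 mm by 190 mm) begins 51 mm behind the grasp point.
Start: joints at [1.174, 0.333, 0.04, 1.465, -0.013, 1.343, -0.059], TCP at [0.191, -0.621, 0.223] pointing down, gripper open.
Joint ranges: [-2.58, 2.58], [-0.38, 2.09], [-1.3, 1.39], [0.25, 2.4], [-1.5, 4.64], [0.08, 2.09], [-2.65, 2.65]. Speed limits (rad/s): [2.22, 2.22, 2.79, 2.79, 3.14, 3.14, 3.14].

INTERFACE

Orientations are given as a rotation vector (axis times angle).
In Python, from workcell import sensors, snapshot, get_calibration, order gives the robot as it stands.
- The arm moves only by the tool step_arm, never from a script. Its arguments are lists of equal length, an entry for each row: "travel": the shift along the world's x, y, z in m, a list of three; "turn": the turn about the world's z in degrees. A call has 1 to 5 rows; each row shifts and turns the commanded pose from where the row before left it; what a row does not reach is not made up. A row lasts 1/8 s, in which the tool goes at most 62.5 mm and 10.7 degrees, less where a joint would pass 70% of its speed; a pose out of reach is approached as far as the arm can. A call is refused whole if a number of a shift passes 0.0625 or a number of a turn 10.7, either way. A call with a gripper value outside its range is refused whole. "jaw" is the gripper command: -1 is shut, 1 is fully open, values between are in proportion, set as the call begins (left out, the last holds). The fingers move at their own pace and stop on an object; the grip force is fixed at half the most. Time passes only in rows, so rows that do not move let the fingers close. It gives the time, the measured TCP pose, the force and the opening at its end, in the units of the state.
- sensors.read_state(): the state, without advancing time (a new reading comes with each control period).
- snapshot(name): name is "side" or "top" or "wrist"; returns (picture, depth): 384x512x3 uint8, red, green, blue; 384x512 float32, m along the optical axis (not along the pixel's ray), 0 where there is no reading.
- get_calibration(name): a dict with "mtx" (3x3 intrinsics, pixels), "rvec" (rotation vector, rad) and "tvec" (3), from world to camera coordinates, as OpenCV has them; the wrist camera has in their place "hand_eye" (4x4, takes a point from camera to tool coordinates, whose origin is the TCP and whose axes are the flange's). Camera axes: x right, y down, z forward; pixel columns grow to the right and rows downward; lengths in m; the calibration is good to about 2 mm. The wrist camera is an equidistant fisheye: a pixel r from the principal point sees the ray r / f radians off the axis. A picture is of the moment at which its call begins: read the wrist's pose just before it. get_calibration takes no time and is no camera call.
- order.sign_off(): hands the job in, once; it reports no verdict.
The state is a dict: "time_s": time; "q": joint angles; "qd": joint speeds; "joint_efforts": joint torques, N m; "tcp_pos": TCP position; "tcp_rot": TCP orientation; "wrist_force": force on the tool from outside, world axes, zero at the start; "moment": the same for the moment, N m; "finger_gap": opening from 0.0 (shut) to 1.0 (fully open).
Only numpy, scipy, OpenCV 4.12 (cv2) and the standard library are available. Lean on these libraries where they do the work, as an engineer would, in place of code of your own. Each camera call takes 0.05 s, during which the arm holds its last target. There are 200 camera calls.

## Working session

There is one attempt and no reset: what is moved stays moved. The work goes in short steps, Python scripts to look and compute and a tool call to move; the robot and the scene stay as the last step left them, time stands still between calls to the robot, and variables do not carry over. Pictures are saved under pics/ and viewed, about 12 in all and at most 16, crops included, and the job is handed in when it is done.

Besides the shell and the picture viewer there is one more tool, called after "Emit:" by a JSON object that holds its "name" and its "arguments", one argument or row to a line. step_arm: Moves the arm, as the interface text tells. Its arguments: {"type":"object","properties":{"travel":{"type":"array","items":{"type":"array","items":{"type":"number"}}},"turn":{"type":"array","items":{"type":"number"}},"jaw":{"type":"number"}},"required":["travel","turn"]}

```bash
mkdir -p pics; ls; cat > h.py <<'E'
import numpy as np,cv2
from workcell import sensors,snapshot,get_calibration,order
def snap(n,name):
    im,d=snapshot(n); cv2.imwrite(f'pics/{name}.png',im[:,:,::-1]); np.savez(f'pics/{name}.npz',im=im,d=d); return im,d
def world(n,d):
    c=get_calibration(n);K=c['mtx'];R=cv2.Rodrigues(np.array(c['rvec'],float))[0];t=np.array(c['tvec'],float).ravel()
    v,u=np.mgrid[:384,:512]
    P=np.stack([(u-K[0][2])/K[0][0]*d,(v-K[1][2])/K[1][1]*d,d],-1)
    return (P-t)@R
E
python3 - <<'E'
from h import *
s=sensors.read_state();print(s)
im,d=snap('top','top0');im2,d2=snap('side','side0')
for n in('top','side','wrist'):print(get_calibration(n))
W=world('top',d)
for p in[(50,50),(190,250),(330,450),(100,400),(300,100)]:print(p,W[p],d[p])
cv2.imwrite('pics/both.png',cv2.resize(im[:,:,::-1],(800,600),interpolation=cv2.INTER_CUBIC))
E
```

```text
pics
{'time_s': 0.0, 'q': array([ 1.1738183 ,  0.33388914,  0.03987786,  1.46628671, -0.01340857,
        1.34328807, -0.05847939]), 'qd': array([-6.56344998e-05,  1.01907685e-03,  1.84915863e-03,  1.14490693e-03,
        1.33822197e-05,  3.40141634e-04, -4.35799124e-04]), 'joint_efforts': array([-3.79673447e-04, -6.56352210e+01,  1.33530702e+00, -4.03806281e+01,
       -5.97867672e-02,  4.41891490e-02,  1.35599726e-04]), 'tcp_pos': array([ 0.19054097, -0.62095027,  0.22166584]), 'tcp_rot': array([-3.10528429e+00, -4.65785560e-01,  5.30412863e-04]), 'wrist_force': array([-0.03948111, -0.46521516, -0.17219341]), 'moment': array([ 0.04298254, -0.01187723,  0.00261597]), 'finger_gap': 0.9974230344293582}
{'mtx': array([[436.75047655,   0.        , 257.62356654],
       [  0.        , 436.75047655, 190.30413171],
       [  0.        ,   0.        ,   1.        ]]), 'rvec': array([ 2.1971993 , -2.15230409,  0.06161647]), 'tvec': array([-0.00920326,  0.50362803,  1.03610328])}
{'mtx': array([[365.66605334,   0.        , 250.92846217],
       [  0.        , 365.66605334, 197.4465406 ],
    
[... 275 characters left out ...]
[  0.        ,   0.        ,   1.        ]]), 'hand_eye': array([[-7.25260696e-05, -9.55460484e-01, -2.95119056e-01,
         8.14332911e-02],
       [ 9.99999781e-01,  1.24903632e-04, -6.50132663e-04,
         1.29852352e-03],
       [ 6.58037511e-04, -2.95119039e-01,  9.55460266e-01,
        -1.62784248e-01],
       [ 0.00000000e+00,  0.00000000e+00,  0.00000000e+00,
         1.00000000e+00]])}
(50, 50) [ 0.85277466  0.53769289 -0.00240697] 1.1117634
(190, 250) [5.05470724e-01 2.03008386e-02 1.09272117e-04] 1.073876
(330, 450) [ 0.01605147 -0.76317164 -0.71864097] 1.7396559
(100, 400) [ 0.73614301 -0.34628242  0.00278239] 1.0815176
(300, 100) [ 0.09952667  0.64502969 -0.71894571] 1.7723075
```

View pics/both.png

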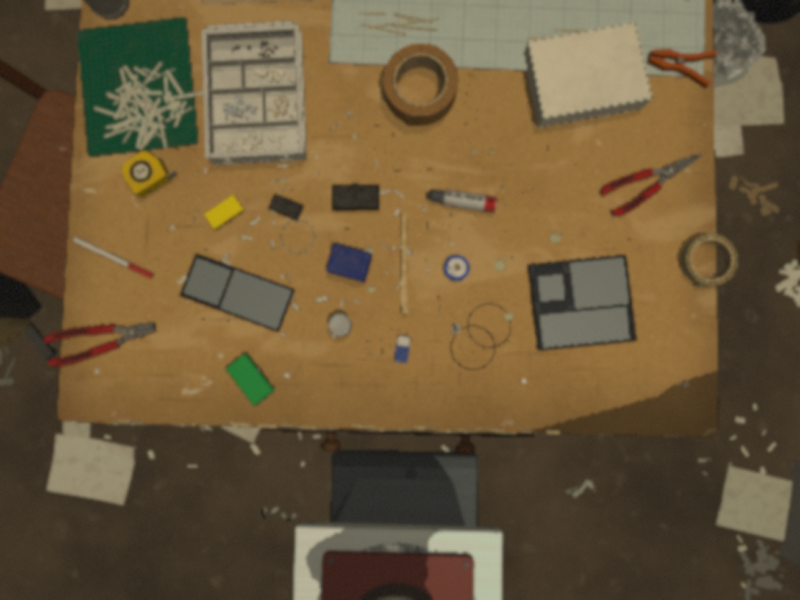

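The large top view (800x600) shows the square tray at (582,302), the narrow tray at (237,293), the tube at (462,201), the blue tin at (349,262), the tub at (339,324), the reel at (456,267) and the strip at (404,262). The nozzle isn't clear yet. There are four case-like things: yellow (223,212), green (250,378), small black (285,207) and larger black (355,197). The larger black one fits. I'll enlarge that area.

```bash
python3 - <<'E'
from h import *
z=np.load('pics/top0.npz');im,d=z['im'],z['d'];W=world('top',d)
x0,x1,y0,y1=110,410,100,260
a=cv2.resize(im[y0:y1,x0:x1,::-1],None,fx=2.6,fy=2.6,interpolation=cv2.INTER_CUBIC)
a=cv2.convertScaleAbs(a,alpha=1.4)
h=np.clip(W[y0:y1,x0:x1,2]*5000+40,0,255).astype(np.uint8)
h=cv2.cvtColor(cv2.resize(h,None,fx=2.6,fy=2.6,interpolation=cv2.INTER_NEAREST)[:184*10],cv2.COLOR_GRAY2BGR)
out=np.vstack([a,h]);out=cv2.resize(out,(int(out.shape[1]*600/out.shape[0]),600));
cv2.imwrite('pics/c1.png',out);print(out.shape,W[110:250,120:400,2].min())
H=W[...,2]
m=((H>0.0065)&(H<0.06)&(W[...,0]>0.25)&(W[...,0]<0.72)).astype(np.uint8)
n,l,st,c=cv2.connectedComponentsWithStats(m)
for i in range(1,n):
  if st[i,4]>8:
    k=l==i;r=cv2.minAreaRect(W[k][:,:2].astype(np.float32)*1000)
    print(c[i].round(),(c[i]*800/512).round(),st[i,4],np.round(r[0]),np.round(r[1]),round(r[2]),'z',np.percentile(H[k],[50,95]).round(4),im[k].mean(0).round())
E
```

```text
(600, 562, 3) -0.009211026896248605
[ 92. 111.] [144. 174.] 601 [696. 410.] [57. 70.] 34 z [0.0296 0.033 ] [135. 109.  36.]
[154. 101.] [241. 158.] 254 [715. 247.] [ 10. 131.] 0 z [0.0301 0.042 ] [113. 104.  85.]
[410. 113.] [640. 177.] 281 [ 701. -371.] [ 22. 139.] 17 z [0.0104 0.014 ] [103.  59.  45.]
[409. 127.] [639. 199.] 199 [ 668. -367.] [16. 99.] 35 z [0.0104 0.0136] [105.  46.  33.]
[227. 126.] [355. 197.] 519 [661.  80.] [41. 74.] 2 z [0.0171 0.0205] [58. 51. 38.]
[296. 128.] [463. 200.] 426 [660. -87.] [109.  25.] 82 z [0.0219 0.0267] [117.  96.  80.]
[143. 135.] [223. 212.] 285 [634. 288.] [32. 58.] 34 z [0.013  0.0162] [178. 152.  23.]
[182. 132.] [285. 206.] 218 [645. 190.] [51. 28.] 69 z [0.0116 0.0148] [61. 52. 39.]
[258. 169.] [403. 264.] 174 [559.   0.] [158.   7.] 1 z [0.0089 0.0117] [155. 126.  79.]
[454. 166.] [709. 260.] 538 [ 571. -470.] [79. 80.] 1 z [0.0205 0.0242] [103.  87.  55.]
[ 51. 155.] [ 79. 242.] 20 [583. 514.] [19.  7.] 62 z [0.009  0.0107] [146. 133. 107.]
[ 77. 167.] [121. 261.] 133 [553. 450.] [116.   9.] 67 z [0.009  0.0119] [142. 104.  80.]
[22
[... 844 characters left out ...]
 55.]
[146. 200.] [228. 312.] 15 [476. 273.] [27.  3.] 71 z [0.0101 0.0127] [91. 76. 54.]
[217. 208.] [339. 325.] 167 [459.  96.] [33. 33.] 24 z [0.0365 0.0401] [134. 126. 106.]
[171. 208.] [267. 326.] 32 [455. 216.] [47. 13.] 85 z [0.01   0.0118] [91. 78. 56.]
[ 65. 212.] [102. 331.] 389 [440. 476.] [ 22. 174.] 4 z [0.0101 0.0133] [95. 58. 45.]
[291. 210.] [455. 328.] 13 [458. -81.] [10.  5.] 90 z [0.0191 0.0309] [112. 102.  84.]
[257. 223.] [401. 349.] 144 [424.   1.] [20. 41.] 84 z [0.0107 0.0136] [105. 101. 104.]
[ 55. 226.] [ 85. 354.] 245 [406. 495.] [ 16. 120.] 18 z [0.0098 0.0133] [100.  43.  32.]
[159. 242.] [249. 379.] 534 [374. 236.] [75. 42.] 41 z [0.0172 0.0205] [ 48. 113.  51.]
```

View pics/c1.png

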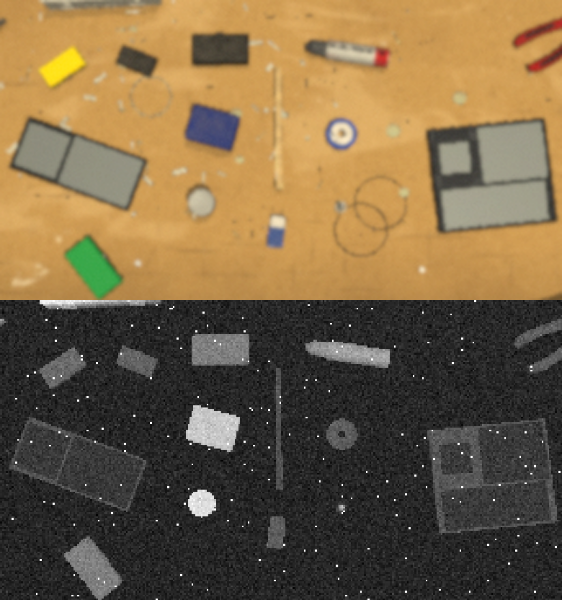

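Slim-case candidates (800-px picture): yellow (223,212) and green (249,379) are ruled out by colour. Of the two black ones, (355,197) measures 41x74x18 mm and (285,206) only 28x51, so I take the larger at (355,197), as the crop confirms. The nozzle is the 31 mm spike at (455,328), world (458,-81) mm. I'm moving over the square tray for a close look on the way to the tube.

Emit:
{"name": "step_arm", "arguments": {
  "travel": [
    [0.032,0.042,0],
    [0.032,0.042,0],
    [0.032,0.042,0],
    [0.032,0.042,0]
  ],
  "turn": [8,8,8,8]
}}

```text
time_s: 0.6
tcp_pos: [0.3194, -0.4517, 0.2223]
tcp_rot: [-2.855, -1.311, 0.0]
wrist_force: [1.2, -0.7, 0.3]
finger_gap: 1.002
```

Emit:
{"name": "step_arm", "arguments": {
  "travel": [
    [0.032,0.042,0],
    [0.032,0.042,0],
    [0.032,0.042,0],
    [0.032,0.042,0],
    [0,0,0]
  ],
  "turn": [8,8,8,8,0]
}}

```text
time_s: 1.23
tcp_pos: [0.4492, -0.281, 0.2225]
tcp_rot: [-2.378, -2.052, -0.002]
wrist_force: [0.0, 0.0, -0.1]
finger_gap: 0.996
```

```bash
cat >> h.py <<'E'
from scipy.spatial.transform import Rotation as Ro
from scipy.optimize import least_squares
def wpose():
    s=sensors.read_state();T=np.eye(4);T[:3,:3]=Ro.from_rotvec(s['tcp_rot']).as_matrix();T[:3,3]=s['tcp_pos'];return T
def jaw(T): return np.degrees(np.arctan2(T[1,1],T[0,1]))
def rays(T):
    c=get_calibration('wrist');K=c['mtx'];v,u=np.mgrid[:384,:512]
    a=(u-K[0,2])/K[0,0];b=(v-K[1,2])/K[1,1];r=np.hypot(a,b)+1e-9
    D=np.stack([a/r*np.sin(r),b/r*np.sin(r),np.cos(r)],-1)
    X=T@c['hand_eye'];return X[:3,3],D@X[:3,:3].T,D
def wsnap(name):
    T=wpose();im,d=snap('wrist',name);o,D,Dc=rays(T)
    W=o+D*(d/np.maximum(Dc[...,2],.1))[...,None];return T,im,d,W,o,D
def ortho(im,o,D,z,cx,cy,half,res=0.5e-3,T=None):
    """rectified colour picture at height z, 0.5 mm/px; row 0 = +x, col 0 = +y"""
    c=get_calibration('wrist');K=c['mtx'];X=np.linalg.inv(T@c['hand_eye'])
    n=int(2*half/res);i,j=np.mgrid[:n,:n]
    P=np.stack([cx+half-i*res,cy+half-j*res,np.full(i.shape,z)],-1)@X[:3,:3].T+X[:3,3]
    th=np.arctan2(np.hypot(P[...,0],P[...,1]),P[...,2]);ph=np.arctan2(P[...,1],P[...,0])
    return cv2.remap(im,(K[0,2]+K[0,0]*th*np.cos(ph)).astype(np.float32),(K[1,2]+K[1,1]*th*np.sin(ph)).astype(np.float32),cv2.INTER_LINEAR)
E
python3 - <<'E'
from h import *
T,im,d,W,o,D=wsnap('w1');print(T[:3,3],jaw(T),T[:3,2])
P=ortho(im,o,D,0.01,.503,-.277,.11,T=T)
H=W[...,2];m=(abs(W[...,0]-.5)<.1)&(abs(W[...,1]+.277)<.1)
print(np.percentile(H[m],[5,25,50,75,95]).round(4))
out=np.hstack([cv2.resize(im,(480,360)),cv2.resize(P,(320,320))[:].repeat(1,0) if 0 else cv2.copyMakeBorder(cv2.resize(P,(320,320)),0,40,0,0,0)])
cv2.imwrite('pics/w1v.png',out[:,:,::-1])
E
```

```text
[ 0.44921567 -0.28101389  0.22246257] -8.43322138253423 [ 6.40076467e-04  1.38090118e-03 -9.99998842e-01]
[0.0004 0.0095 0.3128 0.3333 0.3429]
```

View pics/w1v.png

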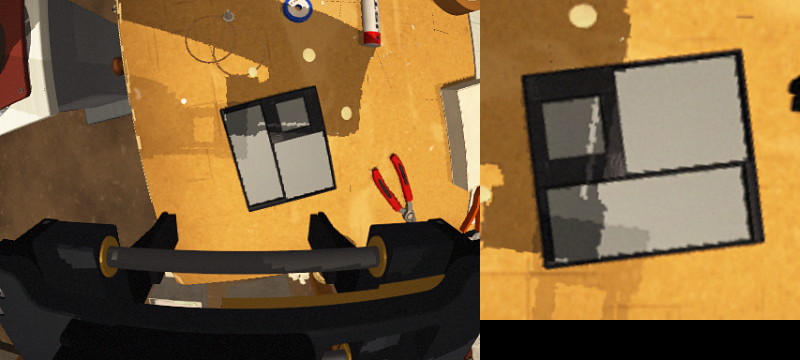

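The close view shows the square tray (ortho corners about (523,76), (741,50), (763,242), (546,268)), turned about +6.8°, centre about (503.5,-278) mm. That agrees with the top camera. Next is the tube.

Emit:
{"name": "step_arm", "arguments": {
  "travel": [
    [0.042,0.026,-0.006],
    [0.042,0.026,-0.006],
    [0.042,0.026,-0.006],
    [0.042,0.026,-0.006],
    [0.042,0.026,-0.006]
  ],
  "turn": [0,0,0,0,0]
}}

```text
time_s: 1.9
tcp_pos: [0.6573, -0.1569, 0.1918]
tcp_rot: [2.392, 2.037, -0.002]
wrist_force: [0.6, -0.8, -0.1]
finger_gap: 1.0
```

```bash
cat >> h.py <<'E'
def rect(P,mask,cx,cy,half,res=0.5e-3):
    n,l,st,c=cv2.connectedComponentsWithStats(mask.astype(np.uint8));i=1+st[1:,4].argmax()
    pts=cv2.findNonZero((l==i).astype(np.uint8)).reshape(-1,2)
    xy=np.stack([cx+half-pts[:,1]*res,cy+half-pts[:,0]*res],1)
    return xy
def box(xy):
    r=cv2.minAreaRect((xy*1000).astype(np.float32));return np.round(r[0],1),np.round(r[1],1),round(r[2],1)
E
python3 - <<'E'
from h import *
import h
# square tray from w1 (pose typed from the print)
im=np.load('pics/w1.npz')['im']
T1=np.eye(4);T1[:3,3]=[.44921567,-.28101389,.22246257]
a=np.radians(-8.433);T1[:3,:3]=np.array([[-np.sin(a),np.cos(a),0],[np.cos(a),np.sin(a),0],[0,0,-1]])
P=ortho(im,0,0,0.01,.503,-.277,.11,T=T1)
hsv=cv2.cvtColor(P,cv2.COLOR_RGB2HSV)
m=cv2.morphologyEx((hsv[...,1]<90).astype(np.uint8),cv2.MORPH_OPEN,np.ones((9,9)))
xy=rect(P,m,.503,-.277,.11);print('tray',box(xy))
T,im,d,W,o,D=wsnap('w2');print(T[:3,3],jaw(T))
P=ortho(im,o,D,0.0125,.66,-.087,.08,T=T)
print('depth valid',np.percentile(d[d>0],[5,50,95]))
H=W[...,2];k=(H>.014)&(H<.03)&(abs(W[...,0]-.66)<.05)&(abs(W[...,1]+.087)<.07)
print('tube depth',k.sum(),box(W[k][:,:2]),np.percentile(H[k],97))
out=np.hstack([cv2.resize(im,(480,360)),cv2.copyMakeBorder(P,0,40,0,0,cv2.BORDER_CONSTANT)])
cv2.imwrite('pics/w2v.png',out[:,:,::-1])
E
```

```text
tray (array([ 503.7, -279.3]), array([132.6, 151.2]), 7.0)
[ 0.65726789 -0.15689248  0.19178521] -9.154578448261889
depth valid [0.06342648 0.31807595 0.41434947]
tube depth 1897 (array([661.3, -88.9]), array([109.4,  23.8]), 80.9) 0.02619596034514903
```

View pics/w2v.png

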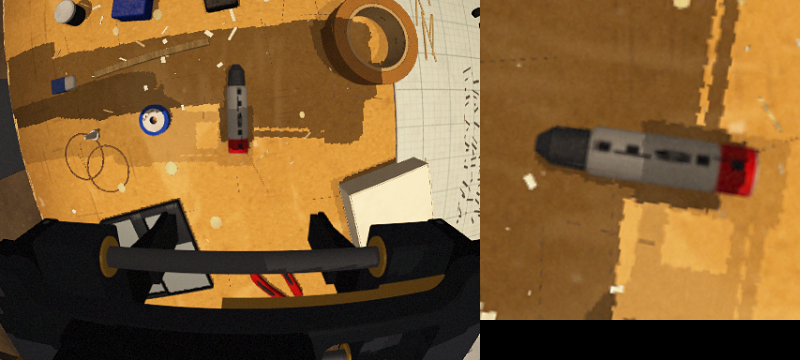

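The tube lies at (236,110) in the left panel, centre about (661,-88) mm, long axis at -9°. The jaw is already at -9°. I'm descending.

Emit:
{"name": "step_arm", "arguments": {
  "travel": [
    [0.002,0.034,-0.03],
    [0.002,0.033,-0.03],
    [0,0,-0.06],
    [0,0,-0.04],
    [0,0,-0.022]
  ],
  "turn": [0,0,0,0,0],
  "jaw": 0.2
}}

```text
time_s: 2.58
tcp_pos: [0.659, -0.0902, 0.0077]
tcp_rot: [-2.389, -2.038, 0.005]
wrist_force: [1.0, -0.4, -0.4]
finger_gap: 0.616
```

Emit:
{"name": "step_arm", "arguments": {
  "travel": [
    [0,0,-0.001]
  ],
  "turn": [0]
}}

```text
time_s: 2.7
tcp_pos: [0.6597, -0.0894, 0.0083]
tcp_rot: [-2.388, -2.039, 0.003]
wrist_force: [-0.8, -0.2, 1.2]
finger_gap: 0.605
```

Emit:
{"name": "step_arm", "arguments": {
  "travel": [
    [0,0,0],
    [0,0,0],
    [0,0,0],
    [0,0,0]
  ],
  "turn": [0,0,0,0],
  "jaw": -1
}}

```text
time_s: 3.2
tcp_pos: [0.6612, -0.0884, 0.0104]
tcp_rot: [2.387, 2.041, 0.001]
wrist_force: [0.4, 0.4, 5.5]
finger_gap: 0.282
```

Emit:
{"name": "step_arm", "arguments": {
  "travel": [
    [0,0,0.03],
    [0,0,0.03],
    [-0.03,-0.03,0],
    [-0.04,-0.04,0],
    [-0.04,-0.04,0]
  ],
  "turn": [0,0,3.2,3.2,3.2]
}}

```text
time_s: 3.82
tcp_pos: [0.5495, -0.1993, 0.0696]
tcp_rot: [2.206, 2.237, -0.0]
wrist_force: [0.5, -1.1, -0.2]
finger_gap: 0.284
```

Emit:
{"name": "step_arm", "arguments": {
  "travel": [
    [-0.04,-0.04,0],
    [-0.046,-0.0445,0],
    [0,0,-0.02],
    [0,0,0]
  ],
  "turn": [3.2,3.2,0,0]
}}

```text
time_s: 4.32
tcp_pos: [0.4645, -0.2817, 0.0487]
tcp_rot: [-2.08, -2.351, 0.0]
wrist_force: [-0.7, 0.4, -0.1]
finger_gap: 0.287
```

Emit:
{"name": "step_arm", "arguments": {
  "travel": [
    [0.001,-0.001,-0.02],
    [0,0,-0.01],
    [0,0,-0.004],
    [0,0,0]
  ],
  "turn": [0,0,0,0]
}}

```text
time_s: 4.82
tcp_pos: [0.467, -0.2825, 0.0154]
tcp_rot: [-2.079, -2.354, -0.0]
wrist_force: [0.9, 0.5, -0.2]
finger_gap: 0.285
```

Emit:
{"name": "step_arm", "arguments": {
  "travel": [
    [-0.001,0,-0.001],
    [0,0,-0.001],
    [0,0,0]
  ],
  "turn": [0,0,0]
}}

```text
time_s: 5.2
tcp_pos: [0.4659, -0.283, 0.0143]
tcp_rot: [2.08, 2.354, -0.001]
wrist_force: [-2.6, 1.7, 5.8]
finger_gap: 0.283
```

Emit:
{"name": "step_arm", "arguments": {
  "travel": [
    [0,0,0],
    [0,0,0],
    [0,0,0.02],
    [0,0,0.06],
    [0,0,0.06]
  ],
  "turn": [0,0,0,0,0],
  "jaw": -0.1
}}

```text
time_s: 5.82
tcp_pos: [0.4654, -0.2826, 0.1548]
tcp_rot: [-2.08, -2.353, -0.0]
wrist_force: [0.7, -1.1, 1.3]
finger_gap: 0.447
```

Emit:
{"name": "step_arm", "arguments": {
  "travel": [
    [0.015,0.055,0.02],
    [0.015,0.055,0.01],
    [0.015,0.055,0.01],
    [0.015,0.055,0],
    [0.015,0.055,0]
  ],
  "turn": [-4,-4,-4,-4,-5],
  "jaw": 0.6
}}

```text
time_s: 6.45
tcp_pos: [0.5411, -0.0062, 0.1939]
tcp_rot: [2.477, 1.931, 0.001]
wrist_force: [1.2, -1.1, 0.2]
finger_gap: 0.795
```

Emit:
{"name": "step_arm", "arguments": {
  "travel": [
    [0.015,0.025,0],
    [0,0,0]
  ],
  "turn": [0,0]
}}

```text
time_s: 6.7
tcp_pos: [0.5562, 0.02, 0.1935]
tcp_rot: [-2.47, -1.94, -0.001]
wrist_force: [-0.2, 0.4, -0.3]
finger_gap: 0.804
```

```bash
python3 - <<'E'
from h import *
T,im,d,W,o,D=wsnap('w3');print(T[:3,3],jaw(T))
H=W[...,2]
def f(n,cx,cy,r,lo,hi):
    k=(H>lo)&(H<hi)&(abs(W[...,0]-cx)<r)&(abs(W[...,1]-cy)<r);print(n,k.sum(),box(W[k][:,:2]) if k.sum()>5 else '',np.median(W[k],0).round(4))
f('tin',.556,.086,.05,.025,.045);f('tub',.459,.096,.03,.03,.045);f('noz',.458,-.081,.02,.012,.04);f('case',.661,.08,.05,.013,.03)
im0,d0=snap('top','top1');W0=world('top',d0);H=W0[...,2]
k=(H>.018)&(H<.05)&(abs(W0[...,0]-.47)<.05)&(abs(W0[...,1]+.28)<.09);print('tube in tray',box(W0[k][:,:2]))
a=cv2.resize(im0[140:240,310:430],(432,360),interpolation=cv2.INTER_CUBIC)
cv2.imwrite('pics/w3v.png',np.hstack([cv2.resize(im,(360,270)).copy() if 0 else cv2.copyMakeBorder(cv2.resize(im,(360,270)),0,90,0,0,cv2.BORDER_CONSTANT),a])[:,:,::-1])
E
```

```text
[0.55619848 0.0200212  0.19348796] -13.689140071859093
tin 2399 (array([556.7,  83.9]), array([63.1, 46. ]), 76.5) [0.5572 0.0837 0.033 ]
tub 708 (array([460.6,  94.5]), array([33.3, 33.7]), 85.6) [0.4617 0.0944 0.0376]
noz 35 (array([461. , -81.4]), array([3.4, 8.1]), 65.4) [ 0.4616 -0.0811  0.0176]
case 2115 (array([663.2,  77.7]), array([42.9, 75.8]), 2.0) [0.6613 0.0782 0.0184]
tube in tray (array([ 464.9, -281.1]), array([ 24.7, 110.7]), 7.9)
```

View pics/w3v.png

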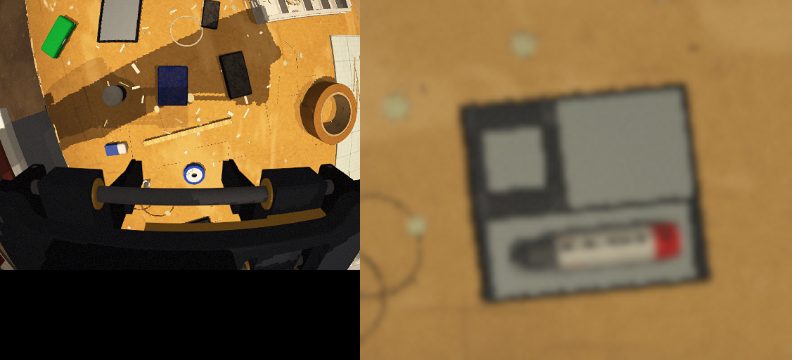

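The wrist view shows the tin at (172,85), the case at (235,75) and the tub at (114,95). In the top view, the tube lies within 1 mm of its bay centre. The two frames differ by about (+1,-2) mm, so wrist readings match the robot's frame. Next is the tin at (557,84) mm, with the jaw already aligned.

Emit:
{"name": "step_arm", "arguments": {
  "travel": [
    [0,0.032,-0.03],
    [0,0.032,-0.03],
    [0,0,-0.06],
    [0,0,-0.04],
    [0,0,-0.022]
  ],
  "turn": [0,0,0,0,0]
}}

```text
time_s: 7.42
tcp_pos: [0.5543, 0.0788, 0.0091]
tcp_rot: [-2.476, -1.932, 0.005]
wrist_force: [0.7, -0.5, -0.1]
finger_gap: 0.797
```

Emit:
{"name": "step_arm", "arguments": {
  "travel": [
    [0,0,0],
    [0,0,0],
    [0,0,0],
    [0,0,0]
  ],
  "turn": [0,0,0,0],
  "jaw": -1
}}

```text
time_s: 7.92
tcp_pos: [0.5567, 0.0809, 0.0129]
tcp_rot: [2.474, 1.934, 0.002]
wrist_force: [-0.8, -1.4, 6.9]
finger_gap: 0.527
```

Emit:
{"name": "step_arm", "arguments": {
  "travel": [
    [0,0,0.03],
    [0,0,0.03],
    [-0.003,-0.055,0],
    [-0.003,-0.055,0],
    [-0.003,-0.055,0]
  ],
  "turn": [0,0,3,3,3]
}}

```text
time_s: 8.55
tcp_pos: [0.5468, -0.0855, 0.0723]
tcp_rot: [2.312, 2.125, 0.001]
wrist_force: [0.9, -0.7, -0.4]
finger_gap: 0.53
```

Emit:
{"name": "step_arm", "arguments": {
  "travel": [
    [-0.003,-0.055,0],
    [-0.003,-0.055,0],
    [-0.003,-0.055,0],
    [-0.004,-0.059,0],
    [0,0,0]
  ],
  "turn": [3,3,3,2.7,0]
}}

```text
time_s: 9.18
tcp_pos: [0.5317, -0.3144, 0.0714]
tcp_rot: [2.095, 2.34, -0.003]
wrist_force: [-0.2, 0.3, -0.4]
finger_gap: 0.533
```

Emit:
{"name": "step_arm", "arguments": {
  "travel": [
    [0,0,-0.02],
    [0,0,-0.02],
    [0,0,0]
  ],
  "turn": [0,0,0]
}}

```text
time_s: 9.55
tcp_pos: [0.5325, -0.3056, 0.0288]
tcp_rot: [-2.081, -2.347, 0.001]
wrist_force: [-0.3, 0.0, 0.5]
finger_gap: 0.531
```

Emit:
{"name": "step_arm", "arguments": {
  "travel": [
    [0.002,-0.002,0],
    [0,0,-0.006],
    [0,0,-0.004],
    [0,0,0]
  ],
  "turn": [0,0,0,0]
}}

```text
time_s: 10.05
tcp_pos: [0.5356, -0.3097, 0.0212]
tcp_rot: [-2.086, -2.348, 0.0]
wrist_force: [-0.1, 0.2, -1.7]
finger_gap: 0.531
```

Emit:
{"name": "step_arm", "arguments": {
  "travel": [
    [0,0,-0.002],
    [0,0,-0.002],
    [0,0,0]
  ],
  "turn": [0,0,0]
}}

```text
time_s: 10.42
tcp_pos: [0.5357, -0.3098, 0.0174]
tcp_rot: [-2.086, -2.348, 0.0]
wrist_force: [0.9, 0.2, 0.3]
finger_gap: 0.534
```

Emit:
{"name": "step_arm", "arguments": {
  "travel": [
    [0,0.001,-0.0015],
    [0,0,0]
  ],
  "turn": [0,0]
}}

```text
time_s: 10.68
tcp_pos: [0.5359, -0.3095, 0.0169]
tcp_rot: [2.086, 2.347, -0.001]
wrist_force: [-3.1, -0.1, 7.0]
finger_gap: 0.532
```

Emit:
{"name": "step_arm", "arguments": {
  "travel": [
    [0,0,0],
    [0,0,0],
    [0,0,0.02],
    [0,0,0.06],
    [0,0,0.06]
  ],
  "turn": [0,0,0,0,0],
  "jaw": 0.28
}}

```text
time_s: 11.3
tcp_pos: [0.5357, -0.3084, 0.1588]
tcp_rot: [2.086, 2.349, 0.001]
wrist_force: [1.3, -0.7, 0.3]
finger_gap: 0.639
```

Emit:
{"name": "step_arm", "arguments": {
  "travel": [
    [-0.02,0.05,0],
    [-0.02,0.05,0],
    [-0.02,0.05,0],
    [-0.015,0.02,0],
    [0,0,0]
  ],
  "turn": [0,0,0,0,0],
  "jaw": 0
}}

```text
time_s: 11.92
tcp_pos: [0.4605, -0.1374, 0.1575]
tcp_rot: [2.082, 2.35, -0.001]
wrist_force: [-0.0, -0.1, 0.3]
finger_gap: 0.499
```

```bash
python3 - <<'E'
from h import *
T,im,d,W,o,D=wsnap('w4');print(T[:3,3],jaw(T))
H=W[...,2]
for lo,hi in((.005,.04),(.005,.012),(.012,.02),(.02,.035)):
    k=(H>lo)&(H<hi)&(abs(W[...,0]-.461)<.016)&(abs(W[...,1]+.081)<.016);print('noz',k.sum(),box(W[k][:,:2]),W[k].mean(0).round(4))
im0,d0=snap('top','top2');W0=world('top',d0);H=W0[...,2]
k=(H>.028)&(H<.05)&(abs(W0[...,0]-.535)<.05)&(abs(W0[...,1]+.304)<.05);print('tin in tray, robot frame',box(W0[k][:,:2]+[.001,-.002]))
P=ortho(im,o,D,0.008,.461,-.081,.025,res=.25e-3,T=T)
cv2.imwrite('pics/w4v.png',np.hstack([cv2.resize(im0[140:240,310:430],(432,360),interpolation=cv2.INTER_CUBIC),cv2.resize(P,(360,360))])[:,:,::-1])
E
```

```text
[ 0.46052856 -0.13735221  0.1574803 ] 6.917232449821193
noz 111 (array([458.4, -83.7]), array([12. , 13.2]), 71.5) [ 0.4588 -0.0832  0.0152]
noz 56 (array([458.4, -83.7]), array([12. , 13.2]), 71.5) [ 0.4588 -0.0834  0.0068]
noz 20 (array([459.2, -83.7]), array([7.2, 7.4]), 7.0) [ 0.4587 -0.0824  0.0164]
noz 35 (array([459. , -83.4]), array([5. , 5.4]), 6.8) [ 0.459  -0.0832  0.0279]
tin in tray, robot frame (array([0., 0.]), array([0., 0.]), 0.0)
```

View pics/w4v.png

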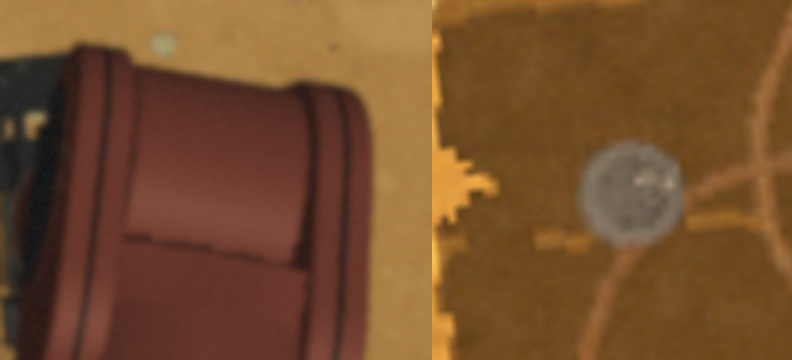

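The arm hides the tray in the top view, so I'll check the tin later. The nozzle's round outline at (632,193) gives (459,-83.5) mm.

Emit:
{"name": "step_arm", "arguments": {
  "travel": [
    [-0.001,0.027,-0.03],
    [0,0.027,-0.03],
    [0,0,-0.04],
    [0,0,-0.01],
    [0,0,0]
  ],
  "turn": [0,0,0,0,0]
}}

```text
time_s: 12.65
tcp_pos: [0.4601, -0.0853, 0.0462]
tcp_rot: [-2.087, -2.347, -0.0]
wrist_force: [0.4, -0.8, 0.1]
finger_gap: 0.503
```

Emit:
{"name": "step_arm", "arguments": {
  "travel": [
    [-0.001,0.002,-0.02],
    [0,0,-0.012],
    [0,0,-0.005],
    [0,0,0]
  ],
  "turn": [0,0,0,0]
}}

```text
time_s: 13.15
tcp_pos: [0.459, -0.083, 0.0093]
tcp_rot: [2.087, 2.348, 0.0]
wrist_force: [-0.7, -0.1, -0.4]
finger_gap: 0.502
```

Emit:
{"name": "step_arm", "arguments": {
  "travel": [
    [0,0,0],
    [0,0,0],
    [0,0,0],
    [0,0,0],
    [0,0,0]
  ],
  "turn": [0,0,0,0,0],
  "jaw": -1
}}

```text
time_s: 13.78
tcp_pos: [0.4587, -0.0828, 0.009]
tcp_rot: [-2.087, -2.349, 0.0]
wrist_force: [0.1, 0.4, -0.3]
finger_gap: 0.106
```

Emit:
{"name": "step_arm", "arguments": {
  "travel": [
    [0,0,0.01],
    [0,0,0.02],
    [0,0,0.03],
    [0,0,0]
  ],
  "turn": [0,0,0,0]
}}

```text
time_s: 14.28
tcp_pos: [0.4605, -0.0831, 0.0715]
tcp_rot: [2.084, 2.345, 0.002]
wrist_force: [1.3, 0.5, -0.2]
finger_gap: 0.105
```

Emit:
{"name": "step_arm", "arguments": {
  "travel": [
    [0.02,-0.05,0],
    [0.02,-0.05,0],
    [0.025,-0.048,0],
    [0,0,-0.02],
    [0,0,0]
  ],
  "turn": [0,0,0,0,0]
}}

```text
time_s: 14.9
tcp_pos: [0.5221, -0.2295, 0.0468]
tcp_rot: [-2.083, -2.345, 0.001]
wrist_force: [-0.8, -0.2, 0.3]
finger_gap: 0.108
```

Emit:
{"name": "step_arm", "arguments": {
  "travel": [
    [0,0,-0.02],
    [0,0,-0.01],
    [0,0,0]
  ],
  "turn": [0,0,0]
}}

```text
time_s: 15.28
tcp_pos: [0.523, -0.2301, 0.0181]
tcp_rot: [-2.084, -2.348, 0.001]
wrist_force: [-0.7, -0.0, -0.0]
finger_gap: 0.106
```

Emit:
{"name": "step_arm", "arguments": {
  "travel": [
    [0.0025,-0.001,-0.002],
    [0,0,-0.002],
    [0,0,0],
    [0,0,0]
  ],
  "turn": [0,0,0,0]
}}

```text
time_s: 15.78
tcp_pos: [0.5264, -0.2319, 0.0152]
tcp_rot: [2.087, 2.348, 0.0]
wrist_force: [0.4, 0.2, -0.5]
finger_gap: 0.107
```

Emit:
{"name": "step_arm", "arguments": {
  "travel": [
    [-0.0005,0.0005,-0.002],
    [0,0,0],
    [0,0,0]
  ],
  "turn": [0,0,0]
}}

```text
time_s: 16.15
tcp_pos: [0.5259, -0.2314, 0.0131]
tcp_rot: [2.086, 2.348, 0.0]
wrist_force: [1.6, -0.5, 0.1]
finger_gap: 0.103
```

Emit:
{"name": "step_arm", "arguments": {
  "travel": [
    [0,0,0],
    [0,0,0],
    [0,0,0.02],
    [0,0,0.06],
    [0,0,0.06]
  ],
  "turn": [0,0,0,0,0],
  "jaw": -0.5
}}

```text
time_s: 16.77
tcp_pos: [0.5256, -0.2309, 0.1558]
tcp_rot: [-2.086, -2.349, -0.001]
wrist_force: [0.8, -1.5, 0.6]
finger_gap: 0.25
```

Emit:
{"name": "step_arm", "arguments": {
  "travel": [
    [-0.02,-0.05,0.02],
    [0,-0.05,0.03],
    [0,0,0],
    [0,0,0]
  ],
  "turn": [0,0,0,0],
  "jaw": 0.4
}}

```text
time_s: 17.27
tcp_pos: [0.506, -0.3305, 0.2038]
tcp_rot: [2.086, 2.349, 0.001]
wrist_force: [0.3, 0.8, -1.0]
finger_gap: 0.617
```

```bash
python3 - <<'E'
from h import *
T,im,d,W,o,D=wsnap('w5');print(T[:3,3],jaw(T))
H=W[...,2];c=np.array([.5037,-.2793]);a=np.radians(7);R=np.array([[np.cos(a),-np.sin(a)],[np.sin(a),np.cos(a)]])
P=ortho(im,o,D,0.01,*c,.11,T=T)
m=cv2.morphologyEx((cv2.cvtColor(P,cv2.COLOR_RGB2HSV)[...,1]<90).astype(np.uint8),cv2.MORPH_OPEN,np.ones((9,9)))
print('tray',box(rect(P,m,*c,.11)))
L=(W[...,:2]-c)@R*1000
def f(n,cx,cy,rx,ry,lo):
    k=(H>lo)&(H<.05)&(abs(L[...,0]-cx)<rx)&(abs(L[...,1]-cy)<ry);b=box(L[k]/1000);print(n,k.sum(),b,'err',b[0]-[cx,cy],'ztop',np.percentile(H[k],90).round(4))
f('tube',-38.5,0,25,66,.018);f('tin',27.5,-30.5,36,42,.028);f('noz',27.5,44.5,18,18,.014)
cv2.imwrite('pics/w5v.png',np.hstack([P,cv2.resize(im,(360,270)).copy() if 0 else cv2.copyMakeBorder(cv2.resize(im,(360,270)),0,P.shape[0]-270,0,0,cv2.BORDER_CONSTANT)])[:,:,::-1])
E
```

```text
[ 0.50599655 -0.33049207  0.20377704] 6.783755077087561
tray (array([ 504. , -278.7]), array([133.5, 151.2]), 6.8)
tube 1790 (array([-37.7,   0.7]), array([ 25.3, 109.3]), 1.2) err [0.8 0.7] ztop 0.0296
tin 2214 (array([ 28.4, -30.5]), array([62.2, 47.3]), 89.8) err [0.9 0. ] ztop 0.038
noz 48 (array([26.9, 43.6]), array([6.8, 8.3]), 14.5) err [-0.6 -0.9] ztop 0.0356
```

View pics/w5v.png

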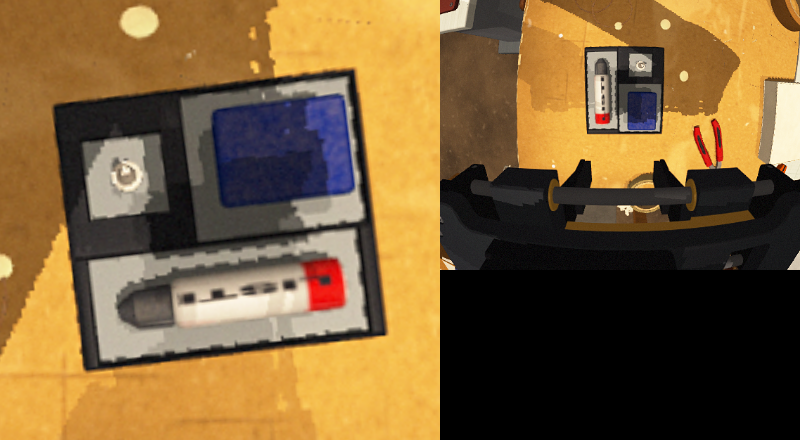

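Left panel: tube, tin and upright nozzle (126,178) are each within 1 mm of their bay centres. Now one view for the narrow tray, case and tub.

Emit:
{"name": "step_arm", "arguments": {
  "travel": [
    [0.002,0.055,0],
    [0.002,0.055,0],
    [0.002,0.055,0],
    [0.002,0.055,0],
    [0.002,0.055,0]
  ],
  "turn": [-0.6,-0.6,-0.6,-0.6,-0.6]
}}

```text
time_s: 17.95
tcp_pos: [0.5149, -0.0529, 0.2028]
tcp_rot: [-2.145, -2.295, 0.001]
wrist_force: [1.9, -0.6, -0.5]
finger_gap: 0.7
```

Emit:
{"name": "step_arm", "arguments": {
  "travel": [
    [0.002,0.055,0],
    [0.002,0.055,0],
    [0.002,0.055,0],
    [0,0,0],
    [0,0,0]
  ],
  "turn": [-0.6,-0.6,-0.6,0,0]
}}

```text
time_s: 18.58
tcp_pos: [0.521, 0.1092, 0.2027]
tcp_rot: [-2.18, -2.261, 0.002]
wrist_force: [-0.4, -0.6, 0.3]
finger_gap: 0.699
```

```bash
python3 - <<'E'
from h import *
T,im,d,W,o,D=wsnap('w6');print(T[:3,3],jaw(T))
H=W[...,2]
P=ortho(im,o,D,0.01,.487,.243,.12,T=T)
m=cv2.morphologyEx((cv2.cvtColor(P,cv2.COLOR_RGB2HSV)[...,1]<90).astype(np.uint8),cv2.MORPH_OPEN,np.ones((9,9)))
print('ntray',box(rect(P,m,.487,.243,.12)))
def f(n,cx,cy,r,lo,hi):
    k=(H>lo)&(H<hi)&(abs(W[...,0]-cx)<r)&(abs(W[...,1]-cy)<r);print(n,k.sum(),box(W[k][:,:2]) if k.sum()>5 else '',np.median(W[k],0).round(4))
f('tub',.459,.096,.03,.03,.045);f('case',.661,.08,.05,.012,.03)
Q=ortho(im,o,D,0.018,.661,.078,.06,T=T)
cv2.imwrite('pics/w6v.png',np.hstack([cv2.resize(P,(400,400)),cv2.resize(Q,(400,400))])[:,:,::-1])
E
```

```text
[0.52097956 0.10917846 0.20266807] 2.0882978207768077
ntray (array([487.2, 268.5]), array([189. , 239.5]), 90.0)
tub 670 (array([461.2,  94.4]), array([33.7, 33.2]), 88.9) [0.4614 0.0954 0.0374]
case 1609 (array([663.2,  78.2]), array([42.6, 75.7]), 1.1) [0.66   0.0805 0.0184]
```

View pics/w6v.png

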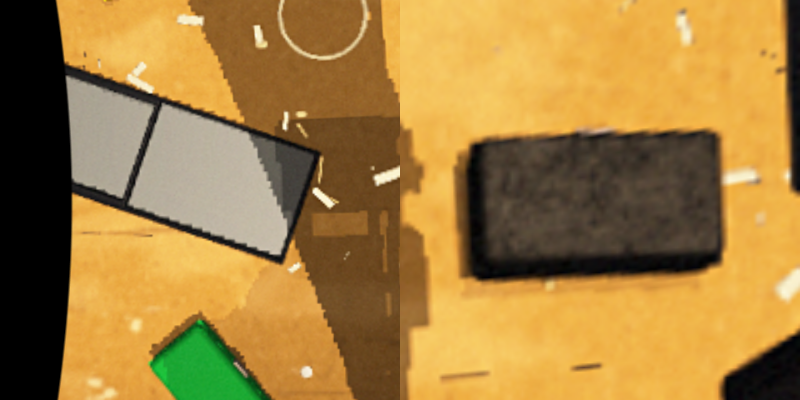

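The case (596,205 right panel) reads (663,78) mm at about 1.5°. The narrow tray is cut off at the picture edge, so I'm shifting 8 cm and measuring again.

Emit:
{"name": "step_arm", "arguments": {
  "travel": [
    [-0.01,0.04,0],
    [-0.01,0.04,0],
    [0,0,0],
    [0,0,0]
  ],
  "turn": [0,0,0,0]
}}

```text
time_s: 19.12
tcp_pos: [0.5021, 0.1871, 0.2028]
tcp_rot: [2.185, 2.257, -0.001]
wrist_force: [-0.1, -0.0, -0.3]
finger_gap: 0.695
```

```bash
python3 - <<'E'
from h import *
T,im,d,W,o,D=wsnap('w7');print(T[:3,3],jaw(T))
P=ortho(im,o,D,0.01,.505,.26,.12,T=T)
m=(cv2.cvtColor(P,cv2.COLOR_RGB2HSV)[...,1]<90).astype(np.uint8);m[P.sum(-1)==0]=0
m=cv2.morphologyEx(m,cv2.MORPH_OPEN,np.ones((9,9)))
print('ntray',box(rect(P,m,.505,.26,.12)))
im0,d0=np.load('pics/top0.npz').values();W0=world('top',d0)
W0=W0+0;c=get_calibration('top')
hs=cv2.cvtColor(im0,cv2.COLOR_RGB2HSV);k=(hs[...,1]<90)&(abs(W0[...,0]-.505)<.09)&(abs(W0[...,1]-.26)<.11)
k=cv2.morphologyEx(k.astype(np.uint8),cv2.MORPH_OPEN,np.ones((5,5)))>0
print('top',box(W0[k][:,:2]+[.001,-.002]))
cv2.imwrite('pics/w7v.png',np.hstack([P,np.repeat(m[...,None]*255,3,2)])[...,::-1][:,:,:])
E
```

```text
[0.50210612 0.18706812 0.202838  ] 1.8676260047211397
ntray (array([511.2, 260.4]), array([165.5,  75.3]), 71.1)
top (array([509. , 261.1]), array([166. ,  68.6]), 71.5)
```

View pics/w7v.png

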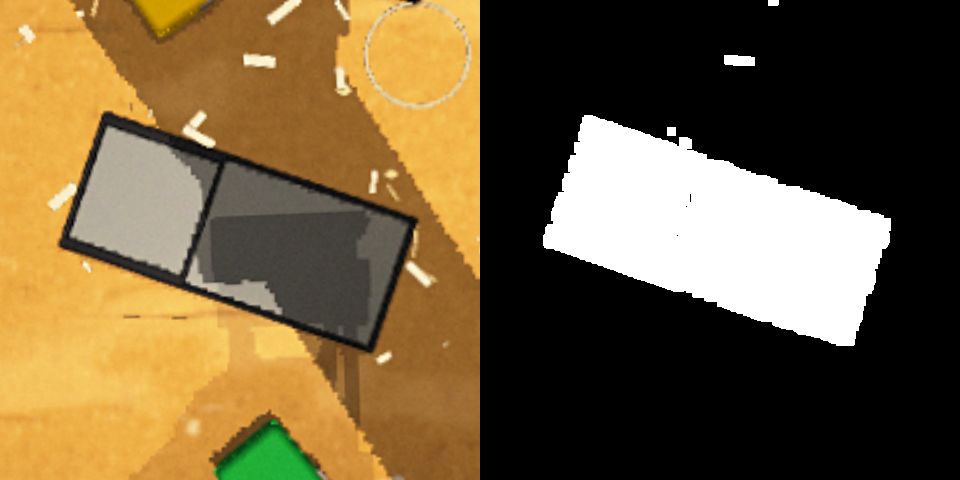

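Tray corners (104,113), (417,219), (373,351) and (60,245) give centre (509,261) mm, turn -18.7°. Now to the case.

Emit:
{"name": "step_arm", "arguments": {
  "travel": [
    [0.04,-0.027,-0.03],
    [0.04,-0.027,-0.03],
    [0.04,-0.027,-0.03],
    [0.04,-0.028,-0.03],
    [0,0,-0.03]
  ],
  "turn": [0,0,0,0,0]
}}

```text
time_s: 19.8
tcp_pos: [0.6643, 0.073, 0.0506]
tcp_rot: [2.192, 2.249, -0.003]
wrist_force: [-0.9, 0.7, 0.3]
finger_gap: 0.7
```

Emit:
{"name": "step_arm", "arguments": {
  "travel": [
    [0,0,0],
    [0,0,0]
  ],
  "turn": [0,0]
}}

```text
time_s: 20.05
tcp_pos: [0.6621, 0.0796, 0.0543]
tcp_rot: [2.183, 2.259, 0.001]
wrist_force: [0.5, 0.7, 0.0]
finger_gap: 0.699
```

Emit:
{"name": "step_arm", "arguments": {
  "travel": [
    [0,-0.001,-0.03],
    [0,0,-0.013],
    [0,0,-0.003],
    [0,0,0]
  ],
  "turn": [0,0,0,0]
}}

```text
time_s: 20.55
tcp_pos: [0.6622, 0.0789, 0.008]
tcp_rot: [2.183, 2.259, 0.001]
wrist_force: [0.3, -1.6, 1.0]
finger_gap: 0.702
```

Emit:
{"name": "step_arm", "arguments": {
  "travel": [
    [0,0,0],
    [0,0,0],
    [0,0,0],
    [0,0,0]
  ],
  "turn": [0,0,0,0],
  "jaw": -1
}}

```text
time_s: 21.05
tcp_pos: [0.662, 0.0787, 0.0074]
tcp_rot: [2.183, 2.259, 0.0]
wrist_force: [0.0, -0.3, 2.1]
finger_gap: 0.46
```

Emit:
{"name": "step_arm", "arguments": {
  "travel": [
    [0,0,0.02],
    [0,0,0.04],
    [-0.01,0.01,0],
    [-0.03,0.03,0],
    [-0.03,0.03,0]
  ],
  "turn": [0,0,-3.4,-4.3,-4.3]
}}

```text
time_s: 21.68
tcp_pos: [0.5912, 0.1495, 0.0683]
tcp_rot: [2.41, 2.015, 0.002]
wrist_force: [0.4, 1.3, -0.3]
finger_gap: 0.453
```

Emit:
{"name": "step_arm", "arguments": {
  "travel": [
    [-0.031,0.028,0],
    [-0.031,0.028,0],
    [-0.031,0.026,0],
    [0,0,-0.02],
    [0,0,0]
  ],
  "turn": [-4.3,-4.3,0,0,0]
}}

```text
time_s: 22.3
tcp_pos: [0.4984, 0.2297, 0.0464]
tcp_rot: [2.552, 1.832, -0.003]
wrist_force: [-0.4, 0.2, -1.2]
finger_gap: 0.454
```

Emit:
{"name": "step_arm", "arguments": {
  "travel": [
    [0,0,-0.02],
    [0,0,-0.005],
    [0,0,0]
  ],
  "turn": [0,0,0]
}}

```text
time_s: 22.68
tcp_pos: [0.4986, 0.2303, 0.0213]
tcp_rot: [-2.552, -1.831, 0.002]
wrist_force: [0.6, -0.8, -0.9]
finger_gap: 0.453
```

Emit:
{"name": "step_arm", "arguments": {
  "travel": [
    [0,0.001,-0.005],
    [0,0,-0.003],
    [0,0,0],
    [0,0,0]
  ],
  "turn": [0,0,0,0]
}}

```text
time_s: 23.18
tcp_pos: [0.4989, 0.2317, 0.0142]
tcp_rot: [2.552, 1.832, 0.0]
wrist_force: [0.5, 0.3, -1.8]
finger_gap: 0.456
```

Emit:
{"name": "step_arm", "arguments": {
  "travel": [
    [0,-0.0005,-0.001],
    [0,0,-0.001],
    [0,0,0],
    [0,0,0]
  ],
  "turn": [0,0,0,0]
}}

```text
time_s: 23.68
tcp_pos: [0.4988, 0.2312, 0.012]
tcp_rot: [-2.552, -1.832, 0.0]
wrist_force: [0.2, -0.6, -1.0]
finger_gap: 0.452
```

Emit:
{"name": "step_arm", "arguments": {
  "travel": [
    [0,0,0],
    [0,0,0],
    [0,0,0.02],
    [0,0,0.04],
    [0,0,0.02]
  ],
  "turn": [0,0,0,0,0],
  "jaw": 0.2
}}

```text
time_s: 24.3
tcp_pos: [0.4997, 0.232, 0.0951]
tcp_rot: [2.551, 1.832, 0.005]
wrist_force: [0.3, 0.5, -0.4]
finger_gap: 0.599
```

Emit:
{"name": "step_arm", "arguments": {
  "travel": [
    [-0.01,-0.045,0],
    [-0.01,-0.045,0],
    [-0.018,-0.047,0],
    [0,0,0],
    [0,0,0]
  ],
  "turn": [0,0,0,0,0],
  "jaw": 0.3
}}

```text
time_s: 24.92
tcp_pos: [0.4612, 0.0944, 0.0927]
tcp_rot: [2.552, 1.831, 0.001]
wrist_force: [1.1, 0.3, 0.5]
finger_gap: 0.647
```

Emit:
{"name": "step_arm", "arguments": {
  "travel": [
    [0,0,-0.04],
    [0,0,-0.03],
    [0,0,-0.012],
    [0,0,0]
  ],
  "turn": [0,0,0,0]
}}

```text
time_s: 25.42
tcp_pos: [0.4606, 0.0953, 0.0099]
tcp_rot: [-2.549, -1.834, 0.001]
wrist_force: [0.3, -0.3, -0.1]
finger_gap: 0.653
```

Emit:
{"name": "step_arm", "arguments": {
  "travel": [
    [0,0,0],
    [0,0,0],
    [0,0,0],
    [0,0,0]
  ],
  "turn": [0,0,0,0],
  "jaw": -1
}}

```text
time_s: 25.92
tcp_pos: [0.461, 0.0942, 0.0104]
tcp_rot: [2.552, 1.832, 0.001]
wrist_force: [-1.4, 0.1, 3.0]
finger_gap: 0.357
```

Emit:
{"name": "step_arm", "arguments": {
  "travel": [
    [0,0,0.02],
    [0,0,0.04],
    [0.01,0.036,0],
    [0.01,0.036,0],
    [0.01,0.036,0]
  ],
  "turn": [0,0,0,0,0]
}}

```text
time_s: 26.55
tcp_pos: [0.4913, 0.2029, 0.0702]
tcp_rot: [2.552, 1.831, 0.0]
wrist_force: [-0.2, 0.4, -1.0]
finger_gap: 0.359
```

Emit:
{"name": "step_arm", "arguments": {
  "travel": [
    [0.011,0.036,0],
    [0.011,0.036,0],
    [0.012,0.034,0],
    [0,0,-0.02],
    [0,0,0]
  ],
  "turn": [0,0,0,0,0]
}}

```text
time_s: 27.18
tcp_pos: [0.5235, 0.3067, 0.0479]
tcp_rot: [-2.552, -1.832, 0.006]
wrist_force: [-0.1, -0.3, -0.5]
finger_gap: 0.362
```

Emit:
{"name": "step_arm", "arguments": {
  "travel": [
    [0,0,-0.02],
    [0,0,-0.01],
    [0,0,0],
    [0,0,0]
  ],
  "turn": [0,0,0,0]
}}

```text
time_s: 27.68
tcp_pos: [0.525, 0.3082, 0.0204]
tcp_rot: [-2.552, -1.832, -0.001]
wrist_force: [0.3, -0.4, -0.5]
finger_gap: 0.362
```

Emit:
{"name": "step_arm", "arguments": {
  "travel": [
    [0,0,-0.004],
    [0,0,-0.002],
    [0,0,0],
    [0,0,0]
  ],
  "turn": [0,0,0,0]
}}

```text
time_s: 28.18
tcp_pos: [0.5249, 0.3084, 0.0145]
tcp_rot: [2.552, 1.832, 0.001]
wrist_force: [-1.5, -1.0, 5.8]
finger_gap: 0.359
```

Emit:
{"name": "step_arm", "arguments": {
  "travel": [
    [0,0,0],
    [0,0,0],
    [0,0,0.02],
    [0,0,0.06],
    [0,0,0.06]
  ],
  "turn": [0,0,0,0,0],
  "jaw": 0.1
}}

```text
time_s: 28.8
tcp_pos: [0.5244, 0.3083, 0.1567]
tcp_rot: [-2.551, -1.833, -0.0]
wrist_force: [1.4, 0.6, 0.3]
finger_gap: 0.549
```

Emit:
{"name": "step_arm", "arguments": {
  "travel": [
    [-0.02,-0.05,0.02],
    [-0.02,-0.05,0.02],
    [-0.02,-0.03,0],
    [0,0,0],
    [0,0,0]
  ],
  "turn": [0,0,0,0,0]
}}

```text
time_s: 29.42
tcp_pos: [0.4651, 0.1788, 0.195]
tcp_rot: [2.551, 1.832, 0.002]
wrist_force: [0.6, -0.7, -0.7]
finger_gap: 0.547
```

```bash
python3 - <<'E'
from h import *
T,im,d,W,o,D=wsnap('w8');print(T[:3,3],jaw(T))
c=np.array([.509,.2608]);a=np.radians(-18.7);R=np.array([[np.cos(a),-np.sin(a)],[np.sin(a),np.cos(a)]])
H=W[...,2];L=(W[...,:2]-c)@R*1000
def f(n,cx,cy,rx,ry,lo):
    k=(H>lo)&(H<.06)&(abs(L[...,0]-cx)<rx)&(abs(L[...,1]-cy)<ry);b=box(L[k]/1000);print(n,k.sum(),b,'err',b[0]-[cx,cy],'ztop',np.percentile(H[k],50).round(4))
f('case',0,-31.5,31,47,.0165);f('tub',0,50.5,28,28,.033)
P=ortho(im,o,D,0.01,*c,.12,T=T)
Q,_=snap('side','side1')
cv2.imwrite('pics/w8v.png',np.hstack([cv2.resize(P,(384,384)),cv2.resize(Q[:,50:466],(416,384))])[:,:,::-1])
E
```

```text
[0.46512117 0.17884393 0.19497904] -18.6199261292772
case 2352 (array([  1.1, -32.6]), array([75.2, 42.1]), 89.9) err [ 1.1 -1.1] ztop 0.0224
tub 803 (array([-0.8, 49.6]), array([33.6, 33.2]), 0.2) err [-0.8 -0.9] ztop 0.0417
```

View pics/w8v.png

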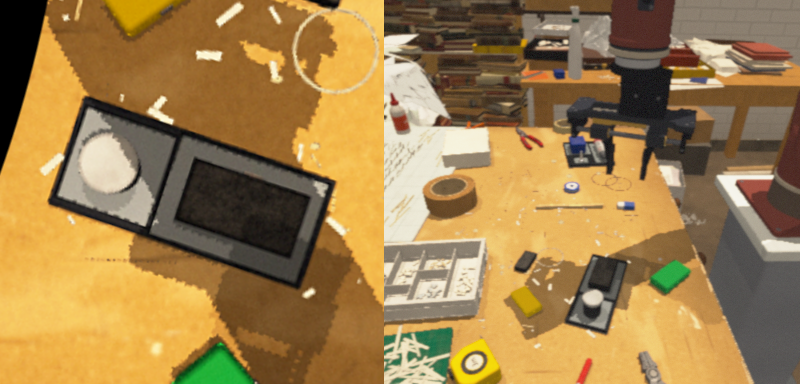

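All five items sit flat within about 1 mm of their bay centres, and the reel hasn't moved. The arm is clear, so I'm handing in.

```bash
python3 -c "
from h import *
print(order.sign_off())"
```

```text
the job is handed in; nothing more can be done
None
```

Both kits are made up and the job is handed in at about 29.5 s of the 106 s allowed, packed in the order you listed. `sign_off` gives no verdict, so the results below are from my own last camera checks.

| Item | Tray and bay | Offset from bay centre, x / y (mm) |
|---|---|---|
| Adhesive tube | square, long bay | 0.8 / 0.7 |
| Slip-lid tin | square, rectangular bay | 0.9 / 0.0 |
| Cone nozzle | square, small pocket | -0.6 / -0.9 |
| Slim case | narrow, longer bay | 1.1 / -1.1 |
| Lidded tub | narrow, shorter bay | -0.8 / -0.9 |

- **Seating:** Measured top heights fit each thing standing flat and upright on its bay floor, to within about 2 mm (tin 38 mm against 36 expected). The tube is turned about 1° from the bay's long axis.
- **Which case:** I took the larger black one (about 41 x 74 mm) and left the yellow, green and smaller black ones alone.
- **Thread reel:** I didn't touch it. The last side picture shows it still among the stock; I didn't measure it again.
- **Disagreements:** The top camera read about 1 to 2 mm off the wrist camera. After the tube, I used the wrist camera's values because they matched the arm's own position. One top-camera check of the tin failed because the arm hid the tray; a wrist view confirmed it afterwards.

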